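Run a fingertip along the pin box to shut its flip lids

ROBOT

A 7-joint arm with a two-finger parallel gripper is mounted at the origin on the work surface. World frame = base frame: x ahead of the robot, y to its left, z up, the work surface at z = 0. Lengths are in m, angles in rad, forces in N, time in s.
With the tool pointing down it reaches from about 0.4 to 0.85 m from the base axis. Payload 10.4 kg.
Tool frame: the origin (TCP) lies at the very end of the fingers, on their centre line; the grasp point (between the pads) lies 19 mm behind it (bot.grip_depth is the z of the grasp point in the tool frame, in m); z points along the fingers, y is the line along which they close (so a half turn about z gives the same grasp; the last joint's range is limited). The gripper opens to 87 mm and grips with 3 to 60 N. Pads are 19 mm wide; open, the fingers measure 117 mm over their backs; the gripper's body (75 mm by 190 mm) begins 51 mm behind the grasp point.
Start: joints at [-1.158, 0.332, -0.065, 1.46, 0.022, 1.35, -0.088], TCP at [0.264, 0.567, 0.223] pointing down, gripper open.
Joint ranges: [-2.6, 2.6], [-0.5, 2.12], [-1.47, 1.34], [0.16, 2.42], [-1.27, 4.41], [0.06, 2.06], [-2.6, 2.6]. Speed limits (rad/s): [2.22, 2.22, 2.79, 2.79, 3.14, 3.14, 3.14].

INTERFACE

Orientations are given as a rotation vector (axis times angle).
In Python, from rig import bot gives the robot as it stands. The module is installed in compiled form; this text tells all that it offers.
- The arm moves only by the shell command python3 -m crank 'ROWS'. ROWS is JSON, a list of rows, each a list of 7 numbers: the shift along the world's x, y, z as a fraction of full scale, then the turn, a rotation vector about the world's x, y, z as a fraction of full scale, then the opening, from 0 (shut) to 1 (fully open). A call has 1 to 20 rows; each row is the pose to reach, as a shift and turn from the pose commanded when the call began; what a row does not reach only later rows make up. Full scale, the value 1, is 0.15 m for a shift and 45 degrees for a turn. A row lasts 1/12 s, in which the tool goes at most 41.7 mm and 7.16 degrees, less where a joint would pass 70% of its speed; a pose out of reach is approached as far as the arm can. A call with a number of a shift or a turn outside -1 to 1 is refused whole. A call with a gripper value outside its range is refused whole. The fingers move at their own pace and stop on an object; the grip force is fixed at half the most. Time passes only in rows, so rows that repeat a pose let the fingers close. It gives the time, the measured TCP pose, the force, the opening and the grip force at its end, in the units of the state.
- bot.state(): the state, without advancing time (a new reading comes with each control period).
- bot.camera(name): name is "side" or "top"; returns a dict with "pixels" (384x512x3 uint8, blue, green, red), "range_z" (384x512 float32, m along the optical axis (not along the pixel's ray), 0 where there is no reading), "K" (3x3 intrinsics, pixels), "k1" (the pictures are not rectified: a ray, as slopes to the right and down, at radius r is drawn at 1 + k1 r^2 times it, then the intrinsics apply), "view" (4x4, takes a point from world to camera coordinates). Camera axes: x right, y down, z forward; pixel columns grow to the right and rows downward; lengths in m; the calibration is good to about 2 mm. A picture is of the moment at which its call begins.
- bot.hand_in(): hands the job in; it is judged then, once.
The state is a dict: "t": time; "joint_pos": joint angles; "dq": joint speeds; "joint_efforts": joint torques, N m; "eef_pos": TCP position; "eef_rot": TCP orientation; "contact_force": force on the tool from outside, world axes, zero at the start; "torque": the same for the moment, N m; "finger_gap": finger opening in m; "finger_force": force on a finger pad.
Only numpy, scipy, OpenCV 4.12 (cv2) and the standard library are available. Lean on these libraries where they do the work, as an engineer would, in place of code of your own. Each camera call takes 0.05 s, during which the arm holds its last target. There are 200 camera calls.

TASK

Shut all six flip lids of the lock-pin box by running a fingertip lightly along the row, so that each lid is folded down flat over its pins. Do not press hard, do not lift the box or shove it along the bench, leave the lock barrels and the pulley alone, and finish clear of everything.

Things in the scene. Friction and masses are not known exactly. Their poses are not given: they have to be found in the camera images.
- pin_box: Grey sheet-metal box standing loose, about 0.75 kg: a row of six compartments, 210 x 48 mm, each with an aluminium flip lid. Origin: centre of its underside; x along the row, y across, z up. Every lid is hinged across the row at the -x side of its compartment and folds shut towards +x. Shut lids form one flat face 29 mm above the bench; a lid standing straight up reaches 60 mm.
- lid0 (a joint): Angle of flip lid 0 (0 to 5 from the box's -x end): 0 shut, 1.57 straight up, 1.8 its stop, leaning back to -x. Lid 46 mm wide, 32 mm from hinge to free edge, 2.5 mm thick; hinge line at box x = -102 mm, 27.5 mm above the bench. Its hinge is lightly stiff (0.01 N m, under 1 N at the edge): it stays at any angle where it is left, no spring or catch.
- lid1 (a joint): Angle of flip lid 1 (0 to 5 from the box's -x end): 0 shut, 1.57 straight up, 1.8 its stop, leaning back to -x. Lid 46 mm wide, 32 mm from hinge to free edge, 2.5 mm thick; hinge line at box x = -68 mm, 27.5 mm above the bench. Its hinge is lightly stiff (0.01 N m, under 1 N at the edge): it stays at any angle where it is left, no spring or catch.
- lid2 (a joint): Angle of flip lid 2 (0 to 5 from the box's -x end): 0 shut, 1.57 straight up, 1.8 its stop, leaning back to -x. Lid 46 mm wide, 32 mm from hinge to free edge, 2.5 mm thick; hinge line at box x = -34 mm, 27.5 mm above the bench. Its hinge is lightly stiff (0.01 N m, under 1 N at the edge): it stays at any angle where it is left, no spring or catch.
- lid3 (a joint): Angle of flip lid 3 (0 to 5 from the box's -x end): 0 shut, 1.57 straight up, 1.8 its stop, leaning back to -x. Lid 46 mm wide, 32 mm from hinge to free edge, 2.5 mm thick; hinge line at box x = 0 mm, 27.5 mm above the bench. Its hinge is lightly stiff (0.01 N m, under 1 N at the edge): it stays at any angle where it is left, no spring or catch.
- lid4 (a joint): Angle of flip lid 4 (0 to 5 from the box's -x end): 0 shut, 1.57 straight up, 1.8 its stop, leaning back to -x. Lid 46 mm wide, 32 mm from hinge to free edge, 2.5 mm thick; hinge line at box x = 34 mm, 27.5 mm above the bench. Its hinge is lightly stiff (0.01 N m, under 1 N at the edge): it stays at any angle where it is left, no spring or catch.
- lid5 (a joint): Angle of flip lid 5 (0 to 5 from the box's -x end): 0 shut, 1.57 straight up, 1.8 its stop, leaning back to -x. Lid 46 mm wide, 32 mm from hinge to free edge, 2.5 mm thick; hinge line at box x = 68 mm, 27.5 mm above the bench. Its hinge is lightly stiff (0.01 N m, under 1 N at the edge): it stays at any angle where it is left, no spring or catch.
- barrel_a: Steel lock barrel, a stepped cylinder standing upright, 25 mm diameter below and 17 mm above, 32 mm tall, loose, 70 g; on the left (+y) side of the box, towards its -x end, 80 to 105 mm off its centre line. Origin: centre of its underside. To be left alone.
- barrel_b: Steel lock barrel, a stepped cylinder standing upright, 25 mm diameter below and 17 mm above, 32 mm tall, loose, 70 g; on the left (+y) side of the box, towards its +x end, 80 to 105 mm off its centre line. Origin: centre of its underside. To be left alone.
- pulley: Dark steel V-belt pulley lying flat, 76 mm diameter, 27 mm tall at the hub, loose, 0.28 kg; on the -y side of the box, 110 to 130 mm off its centre line. Origin: centre of its underside. To be left alone.
Not all that is in view belongs to the job. There is more than one size of the pin_box; the job needs the smaller.

How it is judged:
By the outcome, as a careful person would: the job done as asked, in the order asked, and still so for the second after the job is handed in, with the robot touching nothing.
It also fails if it takes over 40 s, if anything falls off the work surface, if the arm or the gripper's body presses on something with over 40 N, if the wrist force passes 120 N, or if a joint passes its speed limit or range.

## Working session

There is one attempt and no reset: what is moved stays moved. The work goes in short steps, Python scripts to look and compute and a shell command to move; the robot and the scene stay as the last step left them, time stands still between calls to the robot, and variables do not carry over. Pictures are saved under pics/ and viewed, at most 10 in all, crops included, and the job is handed in when it is done.

```bash
mkdir -p pics; cat > h.py <<'E'
import numpy as np, cv2
from rig import bot
def pts(c):
    h,w=c["range_z"].shape
    K=c["K"];u,v=np.meshgrid(np.arange(w,dtype=float),np.arange(h,dtype=float))
    n=cv2.undistortPoints(np.stack([u,v],-1).reshape(-1,1,2),K,np.array([c["k1"],0,0,0,0.])).reshape(h,w,2)
    z=c["range_z"];P=np.dstack([n*z[...,None],z])
    V=np.linalg.inv(c["view"]);W=P@V[:3,:3].T+V[:3,3];W[z==0]=np.nan
    return W
E
python3 - <<'E'
from h import *
for n in("top","side"):
    c=bot.camera(n);cv2.imwrite(f"pics/{n}0.png",c["pixels"]);np.savez(f"{n}0.npz",**c)
    print(n,c["view"].round(3).tolist(),c["k1"],c["K"].tolist())
print(bot.state())
E
```

```text
top [[0.004, -1.0, -0.0, -0.004], [-0.986, -0.004, -0.165, 0.489], [0.165, 0.001, -0.986, 0.946], [0.0, 0.0, 0.0, 1.0]] -0.06288981467000382 [[436.57920555524333, 0.0, 261.3986153438844], [0.0, 436.57920555524333, 190.3850071876489], [0.0, 0.0, 1.0]]
side [[0.922, -0.388, 0.016, -0.456], [-0.226, -0.571, -0.789, 0.136], [0.315, 0.724, -0.614, 0.663], [0.0, 0.0, 0.0, 1.0]] -0.046085464799777175 [[441.88393479895547, 0.0, 258.62526801806274], [0.0, 441.88393479895547, 181.5081488506454], [0.0, 0.0, 1.0]]
{'t': 0.1, 'joint_pos': array([-1.15762767,  0.33279143, -0.06468775,  1.46085773,  0.02160299,
        1.34990226, -0.08847647]), 'dq': array([-0.00139995, -0.00085896, -0.00031286, -0.00237184, -0.00169161,
       -0.00024943, -0.00031584]), 'joint_efforts': array([ 2.49469733e-03, -6.24539852e+01,  2.54715735e-02, -3.90715492e+01,
       -6.11820328e-02,  3.67525429e-02,  5.14347698e-05]), 'eef_pos': array([0.26368133, 0.56627093, 0.22184405]), 'eef_rot': array([-6.79006408e-01, -3.06712135e+00,  1.95680720e-03]), 'contact_force': array([-0.77589814, -0.52949076,  1.11777865]), 'torque': array([-0.00260814, -0.00585715,  0.00725636]), 'finger_force': 0.0, 'finger_gap': 0.08703118290378019}
```

View pics/top0.png

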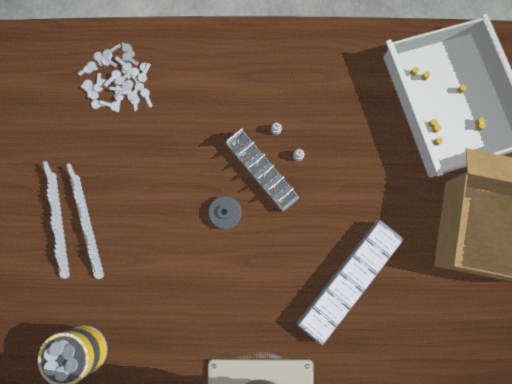

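View pics/side0.png

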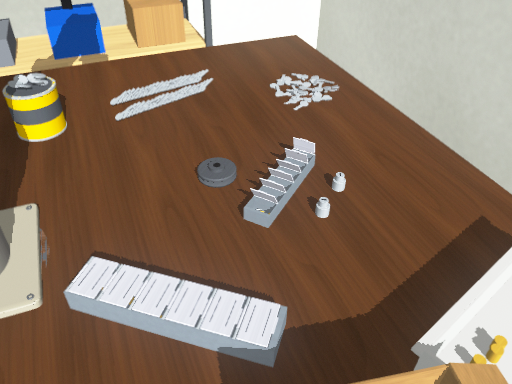

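The top view shows two candidate boxes. One is the narrow box with open lids at about (262,170), with barrels at (277,128) and (299,155) and the pulley at (225,212). The other is a larger box with shut lids at about (350,280). The narrow one is the smaller, and the barrels and pulley sit beside it as described. I'll confirm it in an enlarged crop and measure it.

```bash
python3 - <<'E'
from h import *
t=dict(np.load("top0.npz"));s=dict(np.load("side0.npz"))
a=cv2.resize(t["pixels"][115:225,200:320],None,fx=3.3,fy=3.3,interpolation=3)
b=cv2.resize(s["pixels"][125:235,235:355],None,fx=3.3,fy=3.3,interpolation=3)
cv2.imwrite("pics/crop.png",np.hstack([a,b]))
for n,c in(("top",t),("side",s)):
    W=pts(c);px=c["pixels"]
    m=(W[...,2]>.008)&(W[...,2]<.12)
    k,l,st,ce=cv2.connectedComponentsWithStats(m.astype(np.uint8))
    for i in range(1,k):
        if st[i,4]<40: continue
        p=W[l==i]
        if np.linalg.norm(np.nanmean(p,0)[:2]-[.52,0])>.25: continue
        r=cv2.minAreaRect(p[:,:2].astype(np.float32))
        print(n,ce[i].round(),st[i,4],p.mean(0).round(4),np.round(r[0],4),np.round(r[1],4),round(r[2],2),"z",np.percentile(p[:,2],[5,50,95,100]).round(4))
        if max(r[1])>.15:
            low=p[p[:,2]<.031] ; r=cv2.minAreaRect(low[:,:2].astype(np.float32));print(" low",np.round(r[0],4),np.round(r[1],4),round(r[2],2)); print(cv2.boxPoints(r).round(4).tolist())
E
```

```text
top [276. 128.] 92 [ 0.6412 -0.0359  0.0241] [ 0.6424 -0.0358] [0.0243 0.0203] 77.36 z [0.0119 0.0224 0.0336 0.0352]
top [263. 171.] 1038 [ 0.5362 -0.0053  0.0346] [ 0.5415 -0.0024] [0.21  0.049] 39.62 z [0.0114 0.0339 0.0556 0.0608]
 low [ 0.5415 -0.0024] [0.21  0.049] 39.62
[[0.4449999928474426, -0.05050000175833702], [0.4763000011444092, -0.08829999715089798], [0.6380000114440918, 0.04560000076889992], [0.6068000197410583, 0.08340000361204147]]
top [299. 154.] 92 [ 0.5777 -0.0883  0.024 ] [ 0.5798 -0.0889] [0.0243 0.0221] 0.46 z [0.0136 0.0209 0.0332 0.0343]
top [224. 212.] 850 [0.4417 0.0828 0.0207] [0.4423 0.0835] [0.074  0.0739] 2.01 z [0.0166 0.02   0.0275 0.0306]
side [281. 180.] 2585 [ 0.538  -0.0076  0.0292] [ 0.5408 -0.0015] [0.2136 0.0494] 39.66 z [0.0108 0.0253 0.0535 0.0595]
 low [ 0.5408 -0.0015] [0.2136 0.0494] 39.66
[[0.44279998540878296, -0.050599999725818634], [0.47429999709129333, -0.08869999647140503], [0.6388000249862671, 0.047600001096725464], [0.607200026512146, 0.08569999784231186]]
side [216. 169.] 776 [0.4394 0.0776 0.0202] [0.4407 0.082 ] [0.0737 0.0745] 11.35 z [0.0161 0.0194 0.0268 0.0291]
side [339. 180.] 173 [ 0.6403 -0.0403  0.0215] [ 0.64   -0.0393] [0.0214 0.0236] 43.2 z [0.0099 0.02   0.0321 0.0332]
side [323. 206.] 196 [ 0.576  -0.0929  0.0215] [ 0.5776 -0.0906] [0.0202 0.0236] 60.41 z [0.0098 0.0203 0.0321 0.0329]
```

View pics/crop.png

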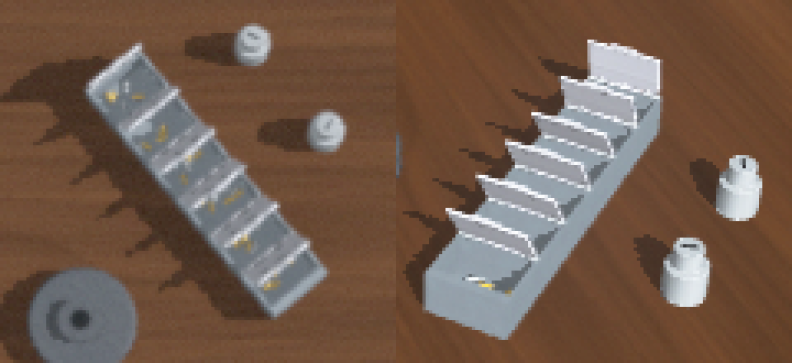

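The crop confirms it: this is the small box with its six lids open, lid 0 at the top-left end (crop 110,70) and the barrels on its +y side. The box centre is about (0.541, -0.002). Its +x runs along (-0.770, -0.638). I'll shut the fingers, turn them in line with the row and approach behind lid 0.

```bash
python3 -m crank '[[0.16,-0.2,0,0,0,-0.14,0],[0.32,-0.4,0,0,0,-0.28,0],[0.48,-0.6,0,0,0,-0.42,0],[0.64,-0.8,0,0,0,-0.564,0],[0.64,-0.8,0,0,0,-0.564,0]]'; python3 -m crank '[[0.16,-0.2,0,0,0,0,0],[0.32,-0.4,0,0,0,0,0],[0.48,-0.6,0,0,0,0,0],[0.64,-0.8,0,0,0,0,0],[0.64,-0.8,0,0,0,0,0]]'; python3 -m crank '[[0.16,-0.2,0,0,0,0,0],[0.32,-0.4,0,0,0,0,0],[0.48,-0.6,0,0,0,0,0],[0.64,-0.8,0,0,0,0,0],[0.64,-0.8,0,0,0,0,0]]'
```

```text
t: 0.52
eef_pos: [0.3664, 0.4396, 0.2227]
eef_rot: [1.36, 2.828, -0.002]
contact_force: [0.9, -0.2, -0.3]
finger_gap: 0.0618
finger_force: 0.0
t: 0.93
eef_pos: [0.4611, 0.319, 0.2226]
eef_rot: [1.349, 2.834, -0.003]
contact_force: [-0.6, -0.7, -0.4]
finger_gap: 0.0282
finger_force: 0.0
t: 1.35
eef_pos: [0.5559, 0.1984, 0.2224]
eef_rot: [1.348, 2.834, -0.004]
contact_force: [-0.8, -0.8, -0.0]
finger_gap: 0.0018
finger_force: 0.0
```

```bash
python3 -m crank '[[0.2,-0.25,0,0,0,0,0],[0.4,-0.5,0,0,0,0,0],[0.62,-0.743,0,0,0,0,0],[0.62,-0.743,-0.2,0,0,0,0],[0.62,-0.743,-0.4,0,0,0,0],[0.62,-0.743,-0.667,0,0,0,0]]';  python3 -m crank '[[0,0,-0.17,0,0,0,0],[0,0,-0.34,0,0,0,0],[0,0,-0.5,0,0,0,0],[0,0,-0.5,0,0,0,0]]'
python3 - <<'E'
from h import *
p=bot.state()["eef_pos"];d=np.array([-.770,-.638]);q=p[:2]-[.541,-.002];print(p,q@d,q@[.638,-.770])
c=bot.camera("side");cv2.imwrite("pics/s1.png",cv2.resize(c["pixels"][60:260,150:400],None,fx=3,fy=3))
E
```

```text
t: 1.85
eef_pos: [0.6467, 0.0935, 0.1228]
eef_rot: [1.339, 2.839, 0.002]
contact_force: [0.3, 1.1, -0.5]
finger_gap: 0.0005
finger_force: 0.0
t: 2.18
eef_pos: [0.6413, 0.0953, 0.0419]
eef_rot: [-1.332, -2.838, 0.008]
contact_force: [-0.1, 0.3, -0.4]
finger_gap: 0.0003
finger_force: 0.0
[0.64126632 0.09525401 0.04189407] -0.13925312798374925 -0.01091567634291847
```

View pics/s1.png

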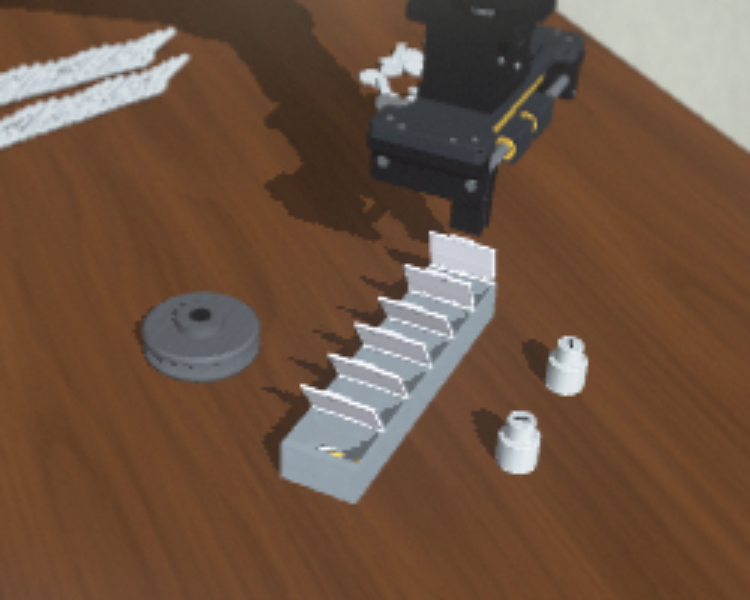

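The side view shows the closed finger just behind lid 0 at (470,215) in the crop, clear of it. It's slightly low and about 11 mm off the centre line, so I'll correct that.

```bash
python3 -m crank '[[0.047,-0.057,0.04,0,0,0,0],[0.047,-0.057,0.04,0,0,0,0]]'; python3 -m crank '[[0,0,0,0,0,0,0],[0,0,0,0,0,0,0]]'
```

```text
t: 2.4
eef_pos: [0.6547, 0.0847, 0.0569]
eef_rot: [1.336, 2.838, 0.003]
contact_force: [0.4, -1.6, 1.5]
finger_gap: 0.0004
finger_force: 0.0
t: 2.57
eef_pos: [0.6529, 0.0865, 0.0552]
eef_rot: [1.336, 2.841, 0.003]
contact_force: [-0.5, -0.1, -0.1]
finger_gap: 0.0003
finger_force: 0.0
```

```bash
python3 -m crank '[[0,0,-0.04,0,0,0,0],[-0.032,-0.027,-0.04,0,0,0,0],[-0.065,-0.054,-0.04,0,0,0,0],[-0.097,-0.081,-0.04,0,0,0,0],[-0.13,-0.108,-0.04,0,0,0,0],[-0.162,-0.135,-0.04,0,0,0,0],[-0.195,-0.162,-0.04,0,0,0,0],[-0.227,-0.189,-0.04,0,0,0,0],[-0.26,-0.216,-0.04,0,0,0,0],[-0.292,-0.242,-0.04,0,0,0,0],[-0.325,-0.27,-0.04,0,0,0,0],[-0.357,-0.296,-0.04,0,0,0,0],[-0.39,-0.323,-0.04,0,0,0,0],[-0.422,-0.35,-0.04,0,0,0,0]]'
python3 - <<'E'
from h import *
p=bot.state()["eef_pos"];d=np.array([-.770,-.638]);q=p[:2]-[.541,-.002];print(p,q@d,q@[.638,-.770])
c=bot.camera("side");cv2.imwrite("pics/s2.png",cv2.resize(c["pixels"][60:260,150:400],None,fx=3,fy=3))
E
```

```text
t: 3.73
eef_pos: [0.5881, 0.0338, 0.0475]
eef_rot: [1.336, 2.843, 0.0]
contact_force: [-0.0, 0.2, 0.6]
finger_gap: 0.0007
finger_force: 0.2
[0.58813235 0.03377427 0.04754457] -0.05911589427331117 0.0025242471697969997
```

View pics/s2.png

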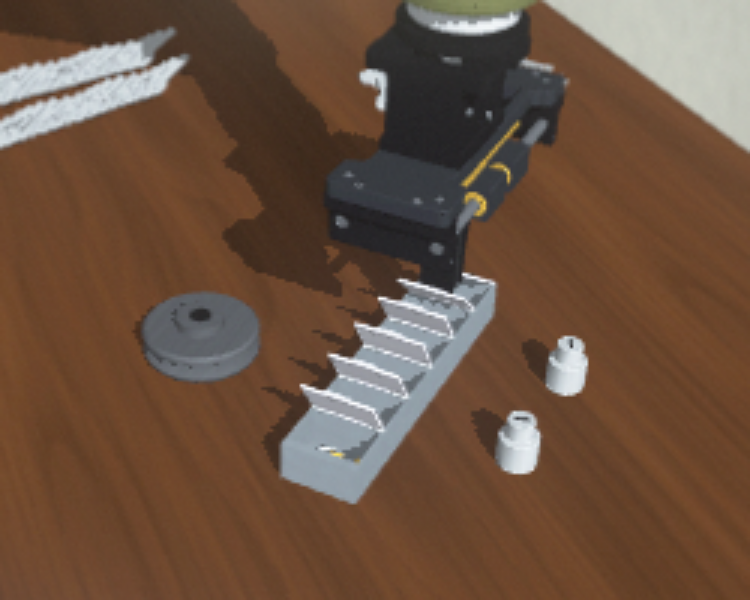

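Lid 0 is folding, the finger is now on lid 1 at (440,285), and the box hasn't moved. I'll finish the high pass.

```bash
python3 -m crank '[[-0.038,-0.032,0,0,0,0,0],[-0.077,-0.063,0,0,0,0,0],[-0.115,-0.095,0,0,0,0,0],[-0.153,-0.127,0,0,0,0,0],[-0.191,-0.158,0,0,0,0,0],[-0.23,-0.19,0,0,0,0,0],[-0.268,-0.222,0,0,0,0,0],[-0.306,-0.254,0,0,0,0,0],[-0.344,-0.285,0,0,0,0,0],[-0.383,-0.317,0,0,0,0,0],[-0.421,-0.349,0,0,0,0,0],[-0.459,-0.38,0,0,0,0,0],[-0.497,-0.412,0,0,0,0,0],[-0.535,-0.444,0,0,0,0,0],[-0.574,-0.475,0,0,0,0,0],[-0.612,-0.507,0,0,0,0,0],[-0.65,-0.539,0,0,0,0,0],[-0.689,-0.57,0,0,0,0,0],[-0.727,-0.602,0,0,0,0,0],[-0.765,-0.634,0,0,0,0,0]]'; python3 -m crank '[[0,0,0.25,0,0,0,0],[0,0,0.4,0,0,0,0],[0,0,0.4,0,0,0,0]]'
python3 - <<'E'
from h import *
p=bot.state()["eef_pos"];d=np.array([-.770,-.638]);q=p[:2]-[.541,-.002];print(p,q@d,q@[.638,-.770])
c=bot.camera("side");cv2.imwrite("pics/s3.png",cv2.resize(c["pixels"][60:260,150:400],None,fx=3,fy=3))
E
```

```text
t: 5.45
eef_pos: [0.4733, -0.0615, 0.0475]
eef_rot: [1.336, 2.843, 0.0]
contact_force: [1.0, -0.2, -0.1]
finger_gap: 0.0006
finger_force: 0.0
t: 5.7
eef_pos: [0.476, -0.0616, 0.1118]
eef_rot: [1.335, 2.838, 0.005]
contact_force: [1.3, -0.4, 0.3]
finger_gap: 0.0007
finger_force: 0.0
[ 0.47599226 -0.06159572  0.1117745 ] 0.08807802525094804 0.004413765819370717
```

View pics/s3.png

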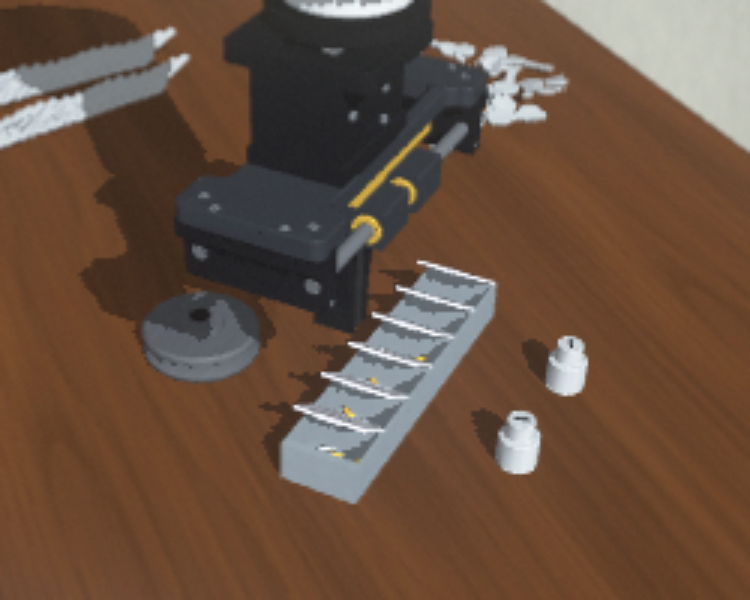

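All six lids are half folded and the box is still in place. I'll go back above the row and make a lower pass.

```bash
python3 -m crank '[[0.2,0.165,0,0,0,0,0],[0.39,0.325,0,0,0,0,0],[0.585,0.485,0,0,0,0,0]]'; python3 -m crank '[[0.2,0.165,0,0,0,0,0],[0.39,0.325,0,0,0,0,0],[0.585,0.485,0,0,0,0,0],[0.585,0.485,0,0,0,0,0],[0.585,0.485,-0.15,0,0,0,0],[0.585,0.485,-0.3,0,0,0,0],[0.585,0.485,-0.4,0,0,0,0],[0.585,0.485,-0.47,0,0,0,0],[0.585,0.485,-0.47,0,0,0,0],[0.585,0.485,-0.47,0,0,0,0],[0.585,0.485,-0.47,0,0,0,0],[0.585,0.485,-0.47,0,0,0,0]]'
```

```text
t: 6.0
eef_pos: [0.5619, 0.0124, 0.1069]
eef_rot: [-1.337, -2.842, -0.0]
contact_force: [0.7, -0.5, 0.5]
finger_gap: 0.0002
finger_force: 0.0
t: 7.0
eef_pos: [0.6501, 0.0846, 0.0383]
eef_rot: [1.336, 2.842, 0.002]
contact_force: [-0.5, -0.1, -0.2]
finger_gap: 0.0005
finger_force: 0.0
```

```bash
python3 -m crank '[[-0.042,-0.035,0,0,0,0,0],[-0.084,-0.07,0,0,0,0,0],[-0.126,-0.105,0,0,0,0,0],[-0.169,-0.14,0,0,0,0,0],[-0.211,-0.175,0,0,0,0,0],[-0.253,-0.21,0,0,0,0,0],[-0.295,-0.245,0,0,0,0,0],[-0.337,-0.28,0,0,0,0,0],[-0.379,-0.315,0,0,0,0,0],[-0.421,-0.35,0,0,0,0,0],[-0.464,-0.385,0,0,0,0,0],[-0.506,-0.42,0,0,0,0,0],[-0.548,-0.455,0,0,0,0,0],[-0.59,-0.49,0,0,0,0,0]]'; python3 -m crank '[[-0.042,-0.035,0,0,0,0,0],[-0.084,-0.07,0,0,0,0,0],[-0.126,-0.105,0,0,0,0,0],[-0.169,-0.14,0,0,0,0,0],[-0.211,-0.175,0,0,0,0,0],[-0.253,-0.21,0,0,0,0,0],[-0.295,-0.245,0,0,0,0,0],[-0.337,-0.28,0,0,0,0,0],[-0.379,-0.315,0,0,0,0,0],[-0.421,-0.35,0,0,0,0,0],[-0.464,-0.385,0,0,0,0,0],[-0.506,-0.42,0,0,0,0,0],[-0.548,-0.455,0,0,0,0,0],[-0.59,-0.49,0,0,0,0,0]]'; python3 -m crank '[[0,0,0.13,0,0,0,0],[0,0,0.26,0,0,0,0],[0,0,0.26,0,0,0,0]]'
python3 - <<'E'
from h import *
for n in("top","side"):
    c=bot.camera(n);W=pts(c);m=(W[...,2]>.008)&(W[...,2]<.05)
    d=np.array([-.770,-.638]);q=W[...,:2]-[.541,-.002];X=q@d;Y=q@[.638,-.770]
    m&=(abs(X)<.13)&(abs(Y)<.04)
    print(n,m.sum(),[(round(x,3),W[...,2][m&(abs(X-x)<.004)].max(initial=0).round(4)) for x in np.arange(-.1,.11,.01)])
    p=W[m];r=cv2.minAreaRect(p[:,:2].astype(np.float32));print(np.round(r[0],4),np.round(r[1],4),r[2])
E
```

```text
t: 8.17
eef_pos: [0.5603, 0.0105, 0.037]
eef_rot: [1.336, 2.843, 0.0]
contact_force: [0.6, -0.5, 1.4]
finger_gap: 0.0004
finger_force: 0.2
t: 9.33
eef_pos: [0.4717, -0.063, 0.037]
eef_rot: [1.336, 2.843, 0.0]
contact_force: [0.3, 0.3, 0.6]
finger_gap: 0.0004
finger_force: 0.0
t: 9.58
eef_pos: [0.4738, -0.0631, 0.079]
eef_rot: [1.336, 2.839, 0.003]
contact_force: [1.4, 0.2, -0.4]
finger_gap: 0.0002
finger_force: 0.0
top 757 [(np.float64(-0.1), np.float64(0.0331)), (np.float64(-0.09), np.float64(0.0355)), (np.float64(-0.08), np.float64(0.0394)), (np.float64(-0.07), np.float64(0.0382)), (np.float64(-0.06), np.float64(0.0357)), (np.float64(-0.05), np.float64(0.0385)), (np.float64(-0.04), np.float64(0.0397)), (np.float64(-0.03), np.float64(0.0333)), (np.float64(-0.02), np.float64(0.0333)), (np.float64(-0.01), np.float64(0.0381)), (np.float64(-0.0), np.float64(0.0322)), (np.float64(0.01), np.float64(0.034)), (np.float64(0.02), np.float64(0.0353)), (np.float64(0.03), np.float64(0.0369)), (np.float64(0.04), np.float64(0.0322)), (np.float64(0.05), np.float64(0.0332)), (np.float64(0.06), np.fl
[... 419 characters left out ...]
16)), (np.float64(-0.05), np.float64(0.0344)), (np.float64(-0.04), np.float64(0.0368)), (np.float64(-0.03), np.float64(0.0304)), (np.float64(-0.02), np.float64(0.0338)), (np.float64(-0.01), np.float64(0.0357)), (np.float64(-0.0), np.float64(0.0367)), (np.float64(0.01), np.float64(0.0325)), (np.float64(0.02), np.float64(0.0353)), (np.float64(0.03), np.float64(0.0372)), (np.float64(0.04), np.float64(0.031)), (np.float64(0.05), np.float64(0.0341)), (np.float64(0.06), np.float64(0.0371)), (np.float64(0.07), np.float64(0.0376)), (np.float64(0.08), np.float64(0.0329)), (np.float64(0.09), np.float64(0.0353)), (np.float64(0.1), np.float64(0.0369))]
[ 0.5406 -0.0019] [0.2122 0.0496] 39.59080123901367
```

Both views agree: the lid edges are at 37 mm, matching the finger height, and the box hasn't moved. Next is a pass at 31 mm.

```bash
python3 -m crank '[[0.2,0.165,0,0,0,0,0],[0.39,0.325,0,0,0,0,0],[0.59,0.49,0,0,0,0,0]]'; python3 -m crank '[[0.2,0.165,0,0,0,0,0],[0.39,0.325,0,0,0,0,0],[0.59,0.49,0,0,0,0,0],[0.59,0.49,0,0,0,0,0],[0.59,0.49,-0.1,0,0,0,0],[0.59,0.49,-0.2,0,0,0,0],[0.59,0.49,-0.3,0,0,0,0],[0.59,0.49,-0.3,0,0,0,0],[0.59,0.49,-0.3,0,0,0,0],[0.59,0.49,-0.3,0,0,0,0],[0.59,0.49,-0.3,0,0,0,0]]'
```

```text
t: 9.93
eef_pos: [0.5611, 0.0116, 0.0751]
eef_rot: [-1.337, -2.842, 0.0]
contact_force: [0.2, -0.2, 1.2]
finger_gap: 0.0003
finger_force: 0.0
t: 10.85
eef_pos: [0.6499, 0.0845, 0.032]
eef_rot: [1.336, 2.842, 0.001]
contact_force: [0.8, 0.5, 0.0]
finger_gap: 0.0004
finger_force: 0.0
```

```bash
python3 -m crank '[[-0.042,-0.035,0,0,0,0,0],[-0.084,-0.07,0,0,0,0,0],[-0.126,-0.105,0,0,0,0,0],[-0.169,-0.14,0,0,0,0,0],[-0.211,-0.175,0,0,0,0,0],[-0.253,-0.21,0,0,0,0,0],[-0.295,-0.245,0,0,0,0,0],[-0.337,-0.28,0,0,0,0,0],[-0.379,-0.315,0,0,0,0,0],[-0.421,-0.35,0,0,0,0,0],[-0.464,-0.385,0,0,0,0,0],[-0.506,-0.42,0,0,0,0,0],[-0.548,-0.455,0,0,0,0,0],[-0.59,-0.49,0,0,0,0,0]]'
```

```text
t: 12.02
eef_pos: [0.5603, 0.0105, 0.0311]
eef_rot: [1.336, 2.843, 0.0]
contact_force: [0.8, -0.0, 0.8]
finger_gap: 0.0003
finger_force: 0.2
```

```bash
python3 -m crank '[[-0.042,-0.035,0,0,0,0,0],[-0.084,-0.07,0,0,0,0,0],[-0.126,-0.105,0,0,0,0,0],[-0.169,-0.14,0,0,0,0,0],[-0.211,-0.175,0,0,0,0,0],[-0.253,-0.21,0,0,0,0,0],[-0.295,-0.245,0,0,0,0,0],[-0.337,-0.28,0,0,0,0,0],[-0.379,-0.315,0,0,0,0,0],[-0.421,-0.35,0,0,0,0,0],[-0.464,-0.385,0,0,0,0,0],[-0.506,-0.42,0,0,0,0,0],[-0.548,-0.455,0,0,0,0,0],[-0.59,-0.49,0,0,0,0,0]]';python3 -m crank '[[0,0,0.1,0,0,0,0],[0,0,0.2,0,0,0,0]]';python3 -m crank '[[0.2,0.165,0,0,0,0,0],[0.39,0.325,0,0,0,0,0],[0.59,0.49,0,0,0,0,0]]'; python3 -m crank '[[0.2,0.165,0,0,0,0,0],[0.37,0.307,0,0,0,0,0],[0.44,0.365,0,0,0,0,0],[0.44,0.365,0,0,0,0,0],[0.44,0.365,-0.08,0,0,0,0],[0.44,0.365,-0.14,0,0,0,0],[0.44,0.365,-0.18,0,0,0,0],[0.44,0.365,-0.2,0,0,0,0],[0.44,0.365,-0.2,0,0,0,0],[0.44,0.365,-0.2,0,0,0,0],[0.44,0.365,-0.205,0,0,0,0],[0.44,0.365,-0.21,0,0,0,0],[0.44,0.365,-0.21,0,0,0,0]]'
```

```text
t: 13.18
eef_pos: [0.4716, -0.063, 0.031]
eef_rot: [-1.336, -2.843, -0.0]
contact_force: [-0.2, -0.7, 0.1]
finger_gap: 0.0003
finger_force: 0.1
t: 13.35
eef_pos: [0.4707, -0.0633, 0.0607]
eef_rot: [-1.337, -2.841, 0.002]
contact_force: [0.1, 0.5, 1.0]
finger_gap: 0.0001
finger_force: 0.0
t: 13.6
eef_pos: [0.5616, 0.0113, 0.0616]
eef_rot: [1.338, 2.842, 0.001]
contact_force: [0.5, -0.6, 0.2]
finger_gap: 0.0001
finger_force: 0.0
t: 14.68
eef_pos: [0.6269, 0.0658, 0.0296]
eef_rot: [1.336, 2.843, 0.001]
contact_force: [0.5, -0.2, -0.1]
finger_gap: 0.0004
finger_force: 0.0
```

No contact yet at 29.6 mm. I'll ease down in half-millimetre steps to feel for the face.

```bash
python3 -m crank '[[0,0,-0.003,0,0,0,0],[0,0,-0.003,0,0,0,0],[0,0,-0.003,0,0,0,0]]'; python3 -m crank '[[0,0,-0.003,0,0,0,0],[0,0,-0.003,0,0,0,0],[0,0,-0.003,0,0,0,0]]'
```

```text
t: 14.93
eef_pos: [0.6269, 0.0658, 0.0292]
eef_rot: [1.336, 2.843, 0.0]
contact_force: [-0.0, -0.9, -0.6]
finger_gap: 0.0002
finger_force: 0.0
t: 15.18
eef_pos: [0.627, 0.0658, 0.0289]
eef_rot: [1.336, 2.843, 0.001]
contact_force: [-0.6, 0.0, 2.2]
finger_gap: 0.0004
finger_force: 1.0
```

Light contact, about 2 N. I'll run along at this height.

```bash
python3 -m crank '[[-0.044,-0.036,0,0,0,0,0],[-0.087,-0.072,0,0,0,0,0],[-0.131,-0.109,0,0,0,0,0],[-0.175,-0.145,0,0,0,0,0],[-0.219,-0.181,0,0,0,0,0],[-0.262,-0.217,0,0,0,0,0]]'; python3 -m crank '[[-0.044,-0.036,0,0,0,0,0],[-0.087,-0.072,0,0,0,0,0],[-0.131,-0.109,0,0,0,0,0],[-0.175,-0.145,0,0,0,0,0],[-0.219,-0.181,0,0,0,0,0],[-0.262,-0.217,0,0,0,0,0]]'
```

```text
t: 15.68
eef_pos: [0.588, 0.0332, 0.0295]
eef_rot: [1.335, 2.841, 0.003]
contact_force: [3.7, 1.9, 5.5]
finger_gap: 0.0009
finger_force: 2.8
t: 16.18
eef_pos: [0.5487, 0.0007, 0.0294]
eef_rot: [1.335, 2.842, 0.003]
contact_force: [2.3, 2.1, 5.6]
finger_gap: 0.0003
finger_force: 2.7
```

```bash
python3 -m crank '[[0,0,0.004,0,0,0,0],[-0.044,-0.036,0.004,0,0,0,0],[-0.087,-0.072,0.004,0,0,0,0],[-0.131,-0.109,0.004,0,0,0,0],[-0.175,-0.145,0.004,0,0,0,0],[-0.219,-0.181,0.004,0,0,0,0],[-0.262,-0.217,0.004,0,0,0,0]]'; python3 -m crank '[[-0.044,-0.036,0,0,0,0,0],[-0.087,-0.072,0,0,0,0,0],[-0.131,-0.109,0,0,0,0,0],[-0.175,-0.145,0,0,0,0,0],[-0.219,-0.181,0,0,0,0,0],[-0.262,-0.217,0,0,0,0,0]]'; python3 -m crank '[[0,0,0.1,0,0,0,0],[0,0,0.3,0,0,0,0],[0,0,0.6,0,0,0,0],[0,0,0.9,0,0,0,0]]'; python3 -m crank '[[0.2,0.25,0.2,0,0,0,0],[0.2,0.5,0.3,0,0,0,0],[0.2,0.75,0.3,0,0,0,0],[0.2,1,0.3,0,0,0,0],[0.2,1,0.3,0,0,0,0]]'; python3 -m crank '[[-0.2,0.25,0,0,0,0,0],[-0.4,0.5,0,0,0,0,0],[-0.4,0.75,0,0,0,0,0],[-0.4,1,0,0,0,0,0],[-0.4,1,0,0,0,0,0]]'
python3 - <<'E'
from h import *
for n in("top","side"):
    c=bot.camera(n);W=pts(c);m=(W[...,2]>.008)&(W[...,2]<.07)
    d=np.array([-.770,-.638]);q=W[...,:2]-[.541,-.002];X=q@d;Y=q@[.638,-.770]
    m&=(abs(X)<.13)&(abs(Y)<.04)
    print(n,m.sum(),[(int(x*1000),float(np.percentile(W[...,2][m&(abs(X-x)<.004)],[50,100])[i].round(4))) for x in np.arange(-.1,.11,.01) if (m&(abs(X-x)<.004)).any() for i in (0,1)])
    p=W[m];r=cv2.minAreaRect(p[:,:2].astype(np.float32));print(np.round(r[0],4),np.round(r[1],4),r[2])
    if n=="side":cv2.imwrite("pics/s4.png",cv2.resize(c["pixels"][110:260,180:380],None,fx=4,fy=4))
E
```

```text
t: 16.77
eef_pos: [0.5085, -0.0324, 0.0295]
eef_rot: [1.336, 2.843, 0.001]
contact_force: [4.1, 2.5, 4.9]
finger_gap: 0.0008
finger_force: 2.7
t: 17.27
eef_pos: [0.4692, -0.0649, 0.0294]
eef_rot: [1.336, 2.843, 0.001]
contact_force: [3.8, 1.9, 5.1]
finger_gap: 0.0003
finger_force: 2.6
t: 17.6
eef_pos: [0.4668, -0.0655, 0.1575]
eef_rot: [-1.336, -2.839, 0.005]
contact_force: [1.9, 1.0, -0.7]
finger_gap: 0.0007
finger_force: 0.0
t: 18.02
eef_pos: [0.4978, 0.093, 0.2018]
eef_rot: [-1.323, -2.847, -0.001]
contact_force: [-0.6, 0.6, 0.1]
finger_gap: 0.0003
finger_force: 0.0
t: 18.43
eef_pos: [0.4364, 0.2417, 0.2014]
eef_rot: [-1.323, -2.847, 0.001]
contact_force: [-1.2, 0.9, 0.0]
finger_gap: 0.0004
finger_force: 0.0
top 1870 [(-100, 0.0283), (-100, 0.0321), (-90, 0.0281), (-90, 0.0319), (-80, 0.0284), (-80, 0.0328), (-70, 0.0274), (-70, 0.0311), (-60, 0.0283), (-60, 0.0327), (-50, 0.028), (-50, 0.0334), (-40, 0.028), (-40, 0.0321), (-30, 0.028), (-30, 0.0313), (-20, 0.0283), (-20, 0.034), (-10, 0.0286), (-10, 0.0334), (0, 0.0274), (0, 0.0322), (9, 0.0289), (9, 0.0318), (19, 0.0286), (19, 
[... 241 characters left out ...]
.0027] [0.2105 0.0489] 39.673404693603516
side 2305 [(-100, 0.0273), (-100, 0.03), (-90, 0.0282), (-90, 0.03), (-80, 0.0282), (-80, 0.0304), (-70, 0.0278), (-70, 0.0304), (-60, 0.0279), (-60, 0.0301), (-50, 0.0278), (-50, 0.0305), (-40, 0.028), (-40, 0.0299), (-30, 0.0281), (-30, 0.03), (-20, 0.0279), (-20, 0.031), (-10, 0.028), (-10, 0.0305), (0, 0.0277), (0, 0.0305), (9, 0.0279), (9, 0.0301), (19, 0.0278), (19, 0.0296), (29, 0.0277), (29, 0.0303), (39, 0.0281), (39, 0.0304), (49, 0.028), (49, 0.0305), (59, 0.028), (59, 0.0308), (69, 0.0278), (69, 0.0302), (79, 0.0282), (79, 0.0306), (89, 0.0283), (89, 0.0298), (99, 0.0256), (99, 0.0301)]
[ 0.5398 -0.0028] [0.2129 0.0489] 39.615081787109375
```

View pics/s4.png

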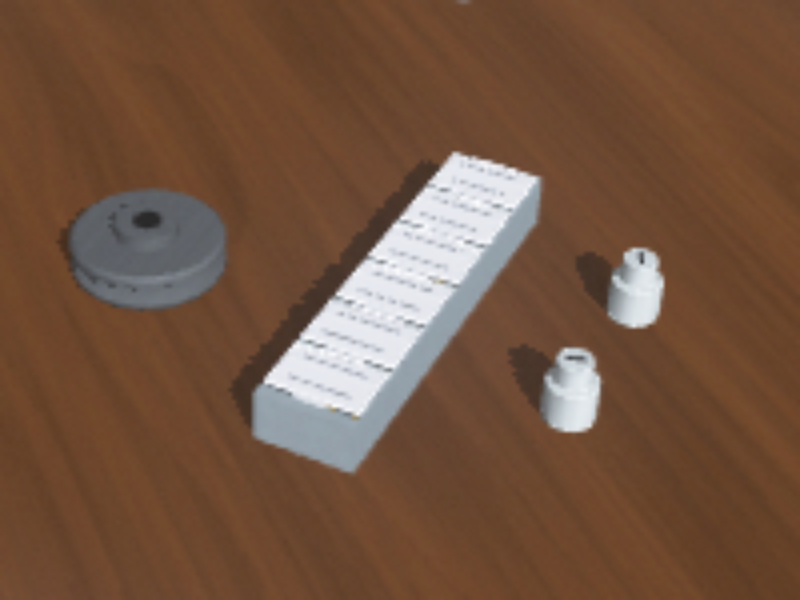

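All six lids lie flat at about 28–29 mm. The box is within 1–2 mm of where it started, the barrels at (570,390) and (635,290) and the pulley at (150,245) still stand where they were, and the arm is clear.

```bash
python3 -m crank '[[0,0,0,0,0,0,0],[0,0,0,0,0,0,0],[0,0,0,0,0,0,0]]'; python3 -c "
from rig import bot
print(bot.hand_in())"
```

```text
t: 18.78
eef_pos: [0.4399, 0.2338, 0.2023]
eef_rot: [-1.34, -2.841, 0.001]
contact_force: [0.2, -0.6, 0.3]
finger_gap: 0.0005
finger_force: 0.0
the job is handed in; nothing more can be done
None
```

All six lids of the small pin box are shut flat, the box moved no more than 1–2 mm, the barrels and pulley were left alone, and I handed the job in at about 19 s with the arm clear; the hand-in gave no verdict.

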